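Click a loose disc home in the classroom player

ROBOT

A 7-joint arm with a two-finger parallel gripper is mounted at the origin on the work surface. World frame = base frame: x ahead of the robot, y to its left, z up, the work surface at z = 0. Lengths are in m, angles in rad, forces in N, time in s.
With the tool pointing down it reaches from about 0.4 to 0.85 m from the base axis. Payload 10.4 kg.
Tool frame: the origin (TCP) lies midway between the tips of the shut fingers; the grasp point (between the pads) lies 19 mm behind it; y points along the fingers, x is the direction in which the jaws open and shut, and the axes are right-handed (so a half turn about y gives the same grasp; the last joint's range is limited). The gripper opens to 87 mm and grips with 3 to 60 N. Pads are 19 mm wide; open, the fingers measure 117 mm over their backs; the gripper's body (75 mm by 190 mm) begins 51 mm behind the grasp point.
Start: joints at [-1.141, 0.332, -0.065, 1.46, 0.022, 1.35, -0.088], TCP at [0.273, 0.562, 0.223] pointing down, gripper open.
Joint ranges: [-2.6, 2.6], [-0.5, 2.12], [-1.47, 1.34], [0.16, 2.42], [-1.27, 4.41], [0.06, 2.06], [-2.6, 2.6]. Speed limits (rad/s): [2.22, 2.22, 2.79, 2.79, 3.14, 3.14, 3.14].

INTERFACE

Orientations are given as a unit quaternion [x, y, z, w].
In Python, from bench import r gives the robot as it stands. The module is installed in compiled form; this text tells all that it offers.
- The arm moves only by the tool arm_command, never from a script. Its argument "deltas" is one flat list of numbers, 6 for each row, row after row: the shift along the tool's x, y, z in m, then the turn, a rotation vector about the tool's x, y, z in degrees. In form: [tx, ty, tz, ax, ay, az, tx, ty, tz, ax, ay, az, ...]. A call has 1 to 8 rows; each row is the pose to reach, as a shift and turn from the pose commanded when the call began, along the tool's axes at that moment; what a row does not reach only later rows make up. A row lasts 1/8 s, in which the tool goes at most 62.5 mm and 10.7 degrees, less where a joint would pass 70% of its speed; a pose out of reach is approached as far as the arm can. A call with a gripper value outside its range is refused whole. "hand" is the opening, from 0 (shut) to 1 (fully open), set as the call begins (left out, the last holds). The fingers move at their own pace and stop on an object; "grip_force" is the grip in N (left out, the last holds). Time passes only in rows, so rows that repeat a pose let the fingers close. It gives the time, the measured TCP pose, the force and the opening at its end, in the units of the state.
- r.read_state(): the state, without advancing time (a new reading comes with each control period).
- r.camera(name): name is "side" or "top"; returns a dict with "image" (480x640x3 uint8, red, green, blue), "intrinsics" (3x3 intrinsics, pixels), "world_from_camera" (4x4, takes a point from camera to world coordinates). Camera axes: x right, y down, z forward; pixel columns grow to the right and rows downward; lengths in m; the calibration is good to about 2 mm. A picture is of the moment at which its call begins. There is no depth.
- r.close_job(): hands the job in, once; it reports no verdict.
Trained networks look in a picture, given as the dict that the camera call returned (one of the last four; its "shot" number tells which), for a name from the list of things; names that differ only in an ending like _2 or _b are one class to them, and where a whole thing is asked for, a point or a joint stands for the part that bears it (a point fixed in the world has none). Each returns a list of dicts, best first, with "conf" (0 to 1); they miss things now and then, are a little off and sometimes report something else, mostly with a low value. They report only what shows in the picture. A call takes as long as a camera call.
- r.boxes_of(picture, query): "centre" ([row, column] in pixels, amid what is visible of it).
- r.regions_of(picture, query): "region" (480x640 bool, what is visible of it) and "centre" ([row, column] in pixels, amid what is visible of it).
The state is a dict: "time": time; "joint_positions": joint angles; "joint_vel": joint speeds; "joint_torque": joint torques, N m; "ee_pos": TCP position; "eef_rot": TCP orientation; "ft_force": force on the tool from outside, world axes, zero at the start; "torque": the same for the moment, N m; "width": finger opening in m.
Only numpy, scipy, OpenCV 4.12 (cv2) and the standard library are available. Lean on these libraries where they do the work, as an engineer would, in place of code of your own. Each camera call takes 0.05 s, during which the arm holds its last target.

TASK

The disc in the classroom's disc player has not clicked down onto its spindle, so it will not play. With the fingertips only, press the front edge of the player's cover to pop it open, press the disc down until it sits fully home, then push the cover shut and press it until it latches again. Lift nothing, and leave everything else on the table where it is.

Things in the scene. Friction and masses are not known exactly. Their poses are not given: they have to be found in the camera images.
- player: light grey portable disc player, fixed: box 220 deep (x) x 300 wide (y), flat top 115 mm above the table; origin at table height under its middle. Its x axis points from its front (two round black speakers, towards the robot) to its back, z up. The disc cover is in the middle of its top; flush keys in front of it are not needed. Carry handle folded down behind (to x +125, below z 80 mm).
- cover (a joint): cover angle (rad) about the hinge at its back edge: 0 latched shut, 1.5 fully open (nearly upright). Push-push latch: pressed in at the front to its stop (-0.031 rad, 5 mm; needs over 3 mm; about 5 N) and let go, a spring swings it fully open in about 1 s once the finger is out of its way, and holds it. Pushed down again to that stop (2 to 3 N at the front edge) and let go, it latches at 0.
- cover_pad (a point): centre of the top face of the dark flush ribbed thumb pad (50 wide, 16 mm deep) at the middle of the cover's front edge; moves with the cover. 159 mm from the hinge line, 3 mm off the panel's middle plane. Panel: 150 wide, 170 from hinge to front edge, 6 mm thick, grey frame, clear window; a 27 mm latch tongue hangs under the pad. x axis: front edge to hinge; z: outward (upper) face normal.
- cover_hinge (a point): middle of the cover's hinge line, which runs along the player's y axis, 98 mm behind the player's origin and 118 mm above the table. The panel's middle plane passes through it.
- disc (a joint): height (m) of the disc above home on its hub: 0 is fully home; at the start it stands 0.004 to 0.006 proud. It slides only up and down the spindle, stiffly (about 3 N), and stays where it is left.
- disc_center (a point): middle of the disc's top face; moves with the disc. Silver disc 120 mm across, 2 mm thick, level in a round well under the cover, 8 mm behind the player's origin (90 mm in front of the hinge line), top 108 mm above the table when home. With the cover fully open it is free from above; press anywhere within 20 mm of its middle.
- disc_case: clear plastic disc case lying flat, 125 x 142 x 10 mm, left of the player; origin under its middle. Leave alone.
- persimmon_a: orange persimmon, 78 mm across and 57 mm high, at the right front corner of the player; origin under its middle. Leave alone.
- cup: white plastic cup, 70 mm across, 75 mm high, behind the player; origin under its middle. Leave alone.
- tape_roll: roll of brown tape lying flat, 90 mm across, 18 mm high, right of the player; origin under its middle. Leave alone.
- persimmon_b: second persimmon like the first, on the white cutting board at the robot's right; origin under its middle. Leave alone.
- peeler: Y-shaped yellow peeler, 110 mm long, lying on the same board; origin near its middle. Leave alone.
- glue: white glue bottle with a yellow cap, 44 mm across, 115 mm high, at the robot's left; origin under its middle. Leave alone.

How it is judged:
By the outcome, as a careful person would: the job done as asked, in the order asked, and still so for the second after the job is handed in, with the robot touching nothing.
It also fails if it takes over 61 s, if anything falls off the work surface, if the arm or the gripper's body presses on something with over 40 N, if the wrist force passes 120 N, or if a joint passes its speed limit or range.

## Working session

There is one attempt and no reset: what is moved stays moved. The work goes in short steps, Python scripts to look and compute and a tool call to move; the robot and the scene stay as the last step left them, time stands still between calls to the robot, and variables do not carry over. Pictures are saved under pics/ and viewed, and the job is handed in when it is done.

Besides the shell and the picture viewer there is one more tool, called after "Request:" as name(argument=value, ...) on one line, values as JSON. arm_command: Moves the arm, as the interface text tells. Its arguments: {"type":"object","properties":{"deltas":{"type":"array","items":{"type":"number"}},"hand":{"type":"number"},"grip_force":{"type":"number"}},"required":["deltas"]}

```bash
mkdir -p pics
cat > h.py <<'E'
import numpy as np, cv2
from bench import r
from scipy.spatial.transform import Rotation as R
def ray(p,rc):
    K=np.array(p["intrinsics"]);T=np.array(p["world_from_camera"])
    d=T[:3,:3]@np.linalg.solve(K,[rc[1],rc[0],1.]);return T[:3,3],d
def atz(p,rc,z):
    o,d=ray(p,rc);return o+d*(z-o[2])/d[2]
def proj(p,X):
    K=np.array(p["intrinsics"]);T=np.linalg.inv(np.array(p["world_from_camera"]))
    c=T[:3,:3]@np.array(X)+T[:3,3];q=K@c;return (q[1]/q[2],q[0]/q[2])
def save(p,n): cv2.imwrite("pics/"+n+".png",cv2.cvtColor(p["image"],cv2.COLOR_RGB2BGR))
def st():
    s=r.read_state();print("t",s["time"],"p",np.round(s["ee_pos"],4),"q",np.round(s["eef_rot"],3),"f",np.round(s["ft_force"],2),"w",s["width"]);print(np.round(s["joint_positions"],3));print(R.from_quat(s["eef_rot"]).as_matrix().round(3));return s
E
python3 - <<'E'
from h import *
s=st()
zs={"player":.115,"cover_pad":.121,"disc_center":.112,"disc_case":.01,"persimmon_a":.03,"cup":.075,"tape_roll":.018,"glue":.1,"peeler":.01}
for n in("top","side"):
    p=r.camera(n);save(p,n+"0");print(n,np.round(p["world_from_camera"],3).tolist())
    for k,z in zs.items():
        for b in r.boxes_of(p,k)[:2]: print(k,np.round(b["centre"],1),round(b["conf"],2),atz(p,b["centre"],z).round(3))
E
```

```text
t 0.0 p [0.2732 0.5617 0.2218] q [ 0.6    0.375 -0.375 -0.599] f [-0.46 -0.04 -0.54] w 0.0869422025123162
[-1.141  0.333 -0.065  1.461  0.022  1.35  -0.088]
[[ 0.437 -0.001 -0.899]
 [ 0.899 -0.001  0.437]
 [-0.001 -1.    -0.   ]]
top [[-0.025, -0.978, 0.209, 0.224], [-1.0, 0.024, -0.008, 0.007], [0.003, -0.209, -0.978, 1.742], [0.0, 0.0, 0.0, 1.0]]
player [254.7 373.5] 0.75 [ 0.533 -0.136  0.115]
cover_pad [249.6 376.5] 0.91 [ 0.545 -0.144  0.121]
disc_case [286.8 287.6] 0.64 [0.468 0.099 0.01 ]
persimmon_a [265.8 453.7] 0.84 [ 0.512 -0.365  0.03 ]
persimmon_a [238.8 511.8] 0.7 [ 0.585 -0.534  0.03 ]
cup [195.6 361. ] 0.92 [ 0.709 -0.111  0.075]
tape_roll [296.6 106.7] 0.74 [0.451 0.6   0.018]
tape_roll [223.8 454.6] 0.54 [ 0.635 -0.379  0.018]
glue [297.2 105.5] 0.86 [0.439 0.575 0.1  ]
glue [250.  376.6] 0.68 [ 0.549 -0.146  0.1  ]
peeler [282.7 532.4] 0.85 [ 0.462 -0.587  0.01 ]
side [[0.92, -0.238, 0.312, 0.119], [-0.392, -0.557, 0.732, -1.084], [-0.0, -0.795, -0.606, 0.975], [0.0, 0.0, 0.0, 1.0]]
player [280.3 329.7] 0.86 [ 0.51  -0.208  0.115]
player [242.2 266. ] 0.28 [0.408 0.011 0.115]
cover_pad [267.3 336.2] 0.92 [ 0.544 -0.174  0.121]
disc_center [385.3 416.4] 0.48 [ 0.547 -0.574  0.112]
disc_case [244.5 266.9] 0.8 [0.442 0.132 0.01 ]
disc_case [335.  400.2] 0.5 [ 0.64  -0.365  0.01 ]
persimmon_a [385.4 415.2] 0.92 [ 0.585 -0.525  0.03 ]
persimmon_a [342.1 354.3] 0.85 [ 0.513 -0.355  0.03 ]
cup [254.1 381.4] 0.82 [ 0.711 -0.123  0.075]
cup [279.8 329.6] 0.57 [ 0.529 -0.166  0.075]
tape_roll [333.7 400. ] 0.87 [ 0.638 -0.367  0.018]
glue [169.7 232.7] 0.73 [0.435 0.485 0.1  ]
peeler [429.4 375.5] 0.92 [ 0.457 -0.577  0.01 ]
```

View pics/top0.png

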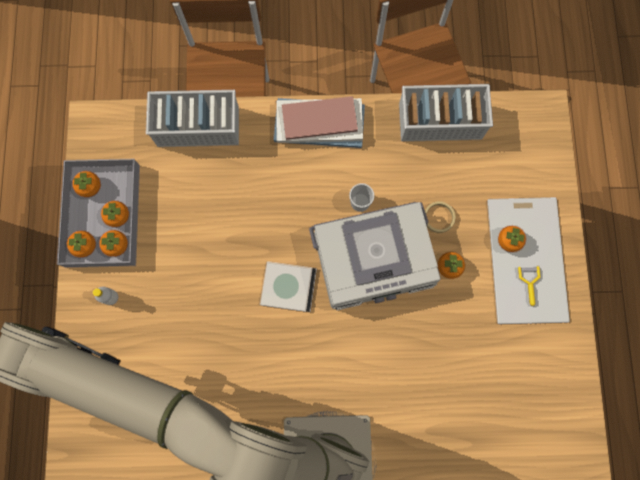

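View pics/side0.png

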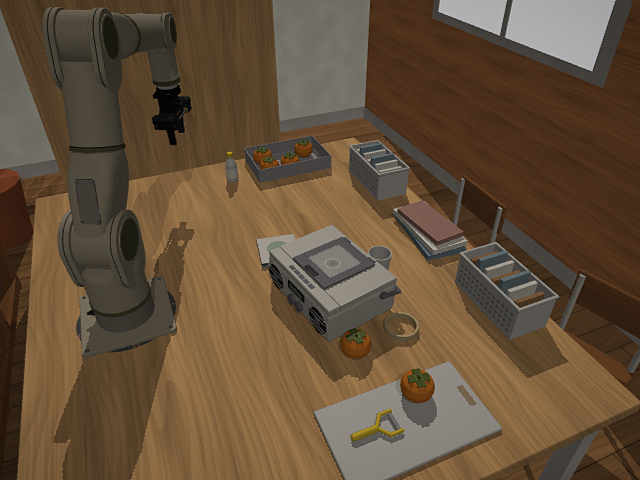

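Run:
```python
import cv2
a=cv2.imread("pics/top0.png")[190:330,280:480];cv2.imwrite("pics/top0c.png",cv2.resize(a,None,fx=4,fy=4,interpolation=cv2.INTER_CUBIC))
a=cv2.imread("pics/side0.png")[200:380,220:440];cv2.imwrite("pics/side0c.png",cv2.resize(a,None,fx=3.3,fy=3.3,interpolation=cv2.INTER_CUBIC))
```

```text
(no output)
```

View pics/top0c.png

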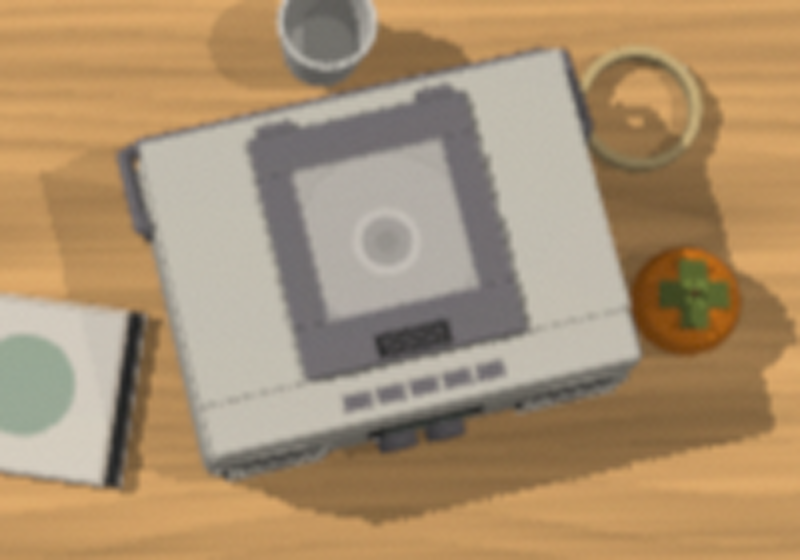

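View pics/side0c.png

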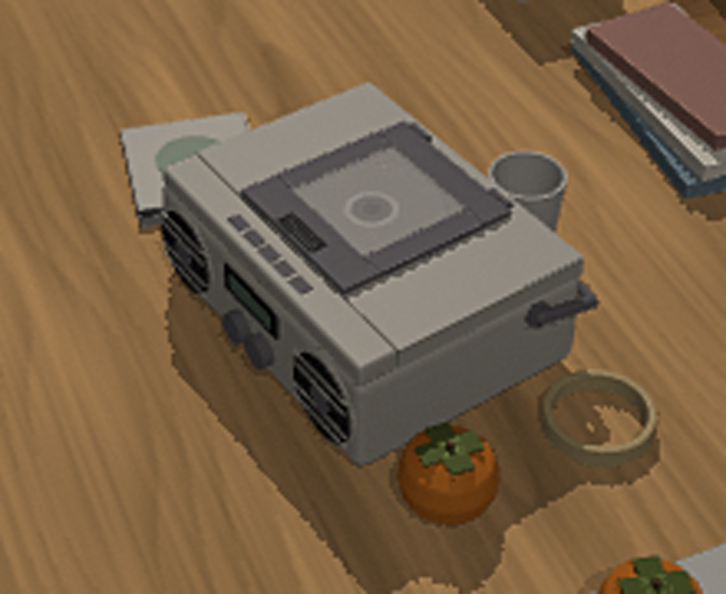

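The top view shows the player turned slightly clockwise. The pad is at about (row 274, col 383) and the disc hub at (250, 377). In the side view the pad is at (270, 311) and the hub at (263, 333). Next I fit the player pose.

Run:
```python
from h import *
from scipy.optimize import least_squares
T=r.camera("top");S=r.camera("side")
t=lambda x,y:(190+(y+.5)/4-.5,280+(x+.5)/4-.5)
s=lambda x,y:(200+(y+.5)/3.3-.5,220+(x+.5)/3.3-.5)
obs=[(T,t(414,338),(-.061,0,.121),2),(T,t(387,241),(.008,0,.112),2),
(T,t(138,142),(.11,.15,.115),1),(T,t(563,48),(.11,-.15,.115),1),
(T,t(310,378),(-.072,.075,.121),1),(T,t(526,330),(-.072,-.075,.121),1),
(S,s(302,232),(-.061,0,.121),2),(S,s(372,208),(.008,0,.112),2),
(S,s(370,83),(.11,.15,.115),1),(S,s(582,262),(.11,-.15,.115),1),(S,s(348,291),(-.072,-.075,.121),1),(S,s(244,190),(-.072,.075,.121),1)]
def f(v,full=False):
    o=[]
    for p,rc,X,w in obs:
        c,n=np.cos(v[2]),np.sin(v[2])
        W=(v[0]+c*X[0]-n*X[1],v[1]+n*X[0]+c*X[1],X[2]); q=proj(p,W); o+=[w*(q[0]-rc[0]),w*(q[1]-rc[1])]
    return np.array(o)
a=least_squares(f,[.55,-.14,.2],loss="soft_l1")
print(a.x);print(f(a.x).reshape(-1,2).round(2))
v=a.x;c,n=np.cos(v[2]),np.sin(v[2])
for X in((-.061,0),(.008,0),(.098,0)):print(X,v[0]+c*X[0]-n*X[1],v[1]+n*X[0]+c*X[1])
print(atz(T,obs[0][1],.121),atz(S,obs[6][1],.121),atz(T,obs[1][1],.112),atz(S,obs[7][1],.112))
import pickle;pickle.dump(v,open("v.pkl","wb"))
```

```text
[ 0.53893127 -0.1461627   0.19801543]
[[ 0.17 -0.13]
 [-0.18  0.3 ]
 [ 0.16 -0.86]
 [-0.09  1.1 ]
 [ 0.38 -0.84]
 [-0.1   0.61]
 [-0.01  0.16]
 [ 0.76  0.38]
 [-1.36 -0.31]
 [-0.57  1.88]
 [-0.29 -1.2 ]
 [-0.61 -0.82]]
(-0.061, 0) 0.47912327891572914 -0.1581628587343833
(0.008, 0) 0.5467749444490483 -0.14458890755692902
(0.098, 0) 0.6350162473185951 -0.12688375384720604
[ 0.47934943 -0.1583387   0.121     ] [ 0.47891703 -0.15810178  0.121     ] [ 0.5465412  -0.14417969  0.112     ] [ 0.54695189 -0.14290897  0.112     ]
```

```bash
cat >> h.py <<'E'
import pickle
try: V=pickle.load(open("v.pkl","rb"))
except Exception: V=None
def P(x,y,z): # player->world
    c,n=np.cos(V[2]),np.sin(V[2]);return np.array([V[0]+c*x-n*y,V[1]+n*x+c*y,z])
def Rt(tilt=0.): # tool x = -player y, tool y=down, tilt about player y
    M=np.array([[0,0,1],[-1,0,0],[0,-1,0.]])  # cols: tool x=-y, tool y=-z, tool z=+x
    return R.from_euler("z",V[2])*R.from_euler("y",tilt,degrees=True)*R.from_matrix(M)
def plan(pos,tilt=0.):
    s=st();A=R.from_quat(s["eef_rot"]);d=A.inv().apply(np.array(pos)-s["ee_pos"]);w=(A.inv()*Rt(tilt)).as_rotvec(degrees=True)
    print("shift",(d*1000).round(1),"mm turn",w.round(2));
E
python3 -c "
from h import *
print(Rt().as_matrix().round(2));plan(P(-.063,0,.185))"
```

```text
[[ 0.2   0.    0.98]
 [-0.98  0.    0.2 ]
 [ 0.   -1.    0.  ]]
t 1.1 p [0.2734 0.562  0.2226] q [-0.599 -0.375  0.375  0.599] f [-0.35 -0.28 -0.46] w 0.0871017405297435
[-1.141  0.332 -0.065  1.46   0.022  1.35  -0.088]
[[ 0.438  0.    -0.899]
 [ 0.899  0.     0.438]
 [ 0.    -1.    -0.   ]]
shift [-558.8   37.5 -498.4] mm turn [-1.0000e-02  1.4271e+02  0.0000e+00]
```

Request:
arm_command(deltas=[-0.035,0,-0.031,0,8.9,0,-0.07,0,-0.062,0,17.8,0,-0.105,0,-0.093,0,26.8,0,-0.14,0,-0.125,0,35.7,0,-0.175,0,-0.156,0,44.6,0,-0.21,0,-0.187,0,53.5,0,-0.244,0.01,-0.218,0,62.4,0,-0.28,0.015,-0.249,0,71.4,0], hand=0, grip_force=20)

```text
time: 2.1
ee_pos: [0.375, 0.1998, 0.2074]
eef_rot: [-0.705, 0.047, -0.047, 0.706]
ft_force: [-0.4, 0.8, 0.1]
width: 0.015
```

```bash
python3 -c "
from h import *
plan(P(-.063,0,.175))"
```

```text
t 2.1 p [0.375  0.1998 0.2074] q [-0.705  0.047 -0.047  0.706] f [-0.4   0.79  0.06] w 0.01502109966683948
[-0.841 -0.119  0.227  1.985  0.028  1.273 -0.756]
[[ 0.991  0.     0.133]
 [-0.133  0.     0.991]
 [ 0.    -1.     0.   ]]
shift [ 148.8   32.2 -341.7] mm turn [-3.000e-02  7.102e+01 -1.000e-02]
```

Request:
arm_command(deltas=[0.018,0.003,-0.043,0,9,0,0.037,0.006,-0.085,0,18,0,0.056,0.01,-0.128,0,27,0,0.074,0.014,-0.171,0,35.5,0,0.093,0.018,-0.214,0,44.5,0,0.112,0.022,-0.256,0,53.5,0,0.13,0.027,-0.299,0,62.4,0,0.149,0.032,-0.342,0,71,0])

```text
time: 3.1
ee_pos: [0.4793, -0.1583, 0.1757]
eef_rot: [-0.547, 0.448, -0.448, 0.547]
ft_force: [0.6, 0.5, -0.3]
width: 0.0004
```

```bash
python3 -c "
from h import *
plan(P(-.063,0,.13))"
```

```text
t 3.1 p [ 0.4793 -0.1583  0.1757] q [-0.547  0.448 -0.448  0.547] f [ 0.59  0.52 -0.27] w 0.00042518681521182993
[-0.402  0.097  0.676  1.868 -0.066  1.197 -1.077]
[[ 0.197  0.001  0.98 ]
 [-0.98   0.     0.197]
 [-0.    -1.     0.001]]
shift [-0.2 45.7 -2.2] mm turn [-0.06  0.04 -0.  ]
```

Down to z 0.130 (about 9 mm above the pad).

Request:
arm_command(deltas=[0,0.015,-0.002,0,0,0,0,0.033,-0.002,0,0,0,0,0.045,-0.002,0,0,0,0,0.045,-0.002,0,0,0])

```text
time: 3.6
ee_pos: [0.4764, -0.1567, 0.1299]
eef_rot: [0.549, -0.447, 0.446, -0.548]
ft_force: [0.8, -0.2, -0.2]
width: 0.0001
```

```bash
python3 -c "
from h import *
st()
p=r.camera('side');save(p,'side1')
a=p['image'][200:350,220:420,::-1];cv2.imwrite('pics/side1c.png',cv2.resize(a,None,fx=4,fy=4,interpolation=cv2.INTER_CUBIC))"
```

```text
t 3.6 p [ 0.4764 -0.1567  0.1299] q [ 0.549 -0.447  0.446 -0.548] f [ 0.83 -0.17 -0.16] w 8.62336158381291e-05
[-0.39   0.148  0.672  1.928 -0.103  1.101 -1.043]
[[ 0.203 -0.001  0.979]
 [-0.979  0.     0.203]
 [-0.001 -1.    -0.001]]
```

View pics/side1c.png

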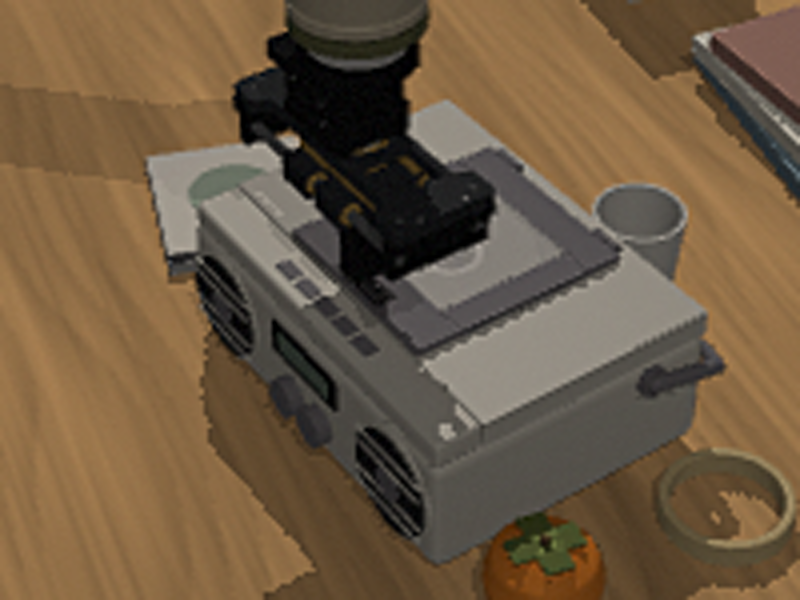

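The side view shows the shut fingers hanging just over the pad (crop about 375,285), so I press now.

Request:
arm_command(deltas=[0,0.004,0.001,0,0,0,0,0.008,0.001,0,0,0,0,0.011,0.001,0,0,0,0,0.013,0.001,0,0,0])

```text
time: 4.15
ee_pos: [0.4782, -0.157, 0.1175]
eef_rot: [-0.548, 0.447, -0.447, 0.548]
ft_force: [0.9, 0.4, 1.0]
width: 0.0004
```

Request:
arm_command(deltas=[0,0.001,0,0,0,0,0,0.002,0,0,0,0,0,0.003,0,0,0,0,0,0.003,0,0,0,0])

```text
time: 4.65
ee_pos: [0.4783, -0.1571, 0.1163]
eef_rot: [-0.548, 0.447, -0.447, 0.549]
ft_force: [-8.8, 3.2, 23.2]
width: 0.0004
```

Request:
arm_command(deltas=[0,-0.006,0,0,0,0,0,-0.02,-0.015,0,0,0,0,-0.04,-0.05,0,0,0,0,-0.065,-0.08,0,0,0,0,-0.09,-0.09,0,0,0,0,-0.09,-0.09,0,0,0,0,-0.09,-0.09,0,0,0,0,-0.09,-0.09,0,0,0])

```text
time: 5.65
ee_pos: [0.3895, -0.1751, 0.2036]
eef_rot: [0.549, -0.447, 0.446, -0.548]
ft_force: [-0.3, -0.4, 0.4]
width: 0.0
```

```bash
python3 -c "
from h import *
plan(P(-.002,0,.25))
p=r.camera('side');save(p,'side2')
a=p['image'][150:350,220:440,::-1];cv2.imwrite('pics/side2c.png',cv2.resize(a,None,fx=3,fy=3,interpolation=cv2.INTER_CUBIC))"
```

```text
t 5.65 p [ 0.3895 -0.1751  0.2036] q [ 0.549 -0.447  0.446 -0.548] f [-0.34 -0.37  0.36] w 3.4360061119586595e-05
[-0.402 -0.171  0.661  2.002  0.11   1.278 -1.148]
[[ 0.202 -0.002  0.979]
 [-0.979 -0.     0.202]
 [-0.    -1.    -0.002]]
shift [  1.9 -46.7 150.1] mm turn [ 0.11  0.33 -0.01]
```

View pics/side2c.png

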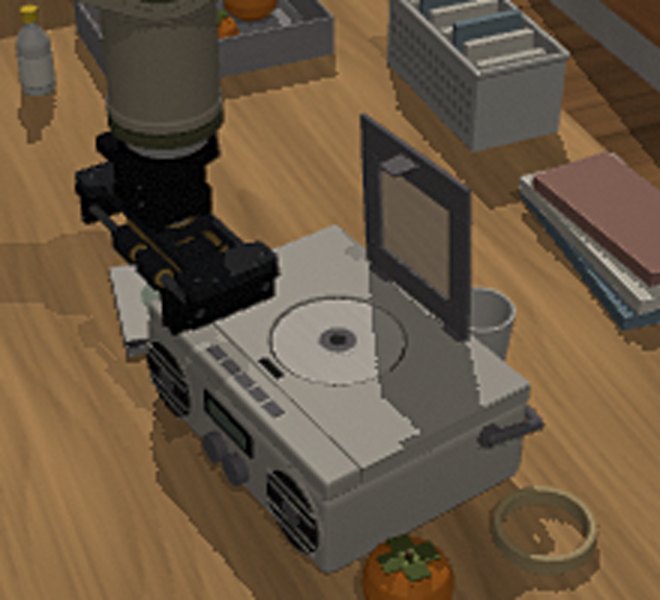

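The cover stands fully open and the disc is exposed, so I move over the disc with a slight tilt away from the cover.

```bash
python3 -c "
from h import *
print(Rt(-8).as_matrix().round(2))
plan(P(0,0,.135),-8)"
```

```text
[[ 0.2   0.14  0.97]
 [-0.98  0.03  0.19]
 [ 0.   -0.99  0.14]]
t 5.7 p [ 0.3896 -0.1752  0.2037] q [ 0.549 -0.447  0.446 -0.548] f [ 1.35 -0.51  0.14] w 0.0005970244527380669
[-0.402 -0.171  0.661  2.002  0.11   1.278 -1.148]
[[ 0.202 -0.002  0.979]
 [-0.979 -0.     0.202]
 [ 0.    -1.    -0.002]]
shift [  1.8  68.4 152.3] mm turn [ 8.1   0.33 -0.02]
```

Request:
arm_command(deltas=[0,0,0.03,2,0,0,0,0.005,0.06,4,0,0,0.001,0.015,0.09,6,0.3,0,0.002,0.03,0.12,8,0.3,0,0.002,0.045,0.14,8,0.3,0,0.002,0.06,0.15,8,0.3,0,0.002,0.068,0.152,8,0.3,0,0.002,0.068,0.152,8,0.3,0])

```text
time: 6.7
ee_pos: [0.5384, -0.1467, 0.1358]
eef_rot: [-0.508, 0.416, -0.478, 0.583]
ft_force: [-0.1, -0.4, -0.7]
width: 0.0003
```

```bash
python3 -c "
from h import *
plan(P(0,0,.111),-8)
p=r.camera('side');save(p,'side3')
a=p['image'][150:350,220:440,::-1];cv2.imwrite('pics/side3c.png',cv2.resize(a,None,fx=3,fy=3,interpolation=cv2.INTER_CUBIC))"
```

```text
t 6.7 p [ 0.5384 -0.1467  0.1358] q [-0.508  0.416 -0.478  0.583] f [-0.06 -0.44 -0.65] w 0.00030371634281129014
[-0.414  0.184  0.704  1.894 -0.217  0.994 -0.99 ]
[[ 0.197  0.135  0.971]
 [-0.98   0.027  0.195]
 [-0.    -0.991  0.137]]
shift [-0.4 24.6 -2.8] mm turn [ 0.1   0.   -0.02]
```

View pics/side3c.png

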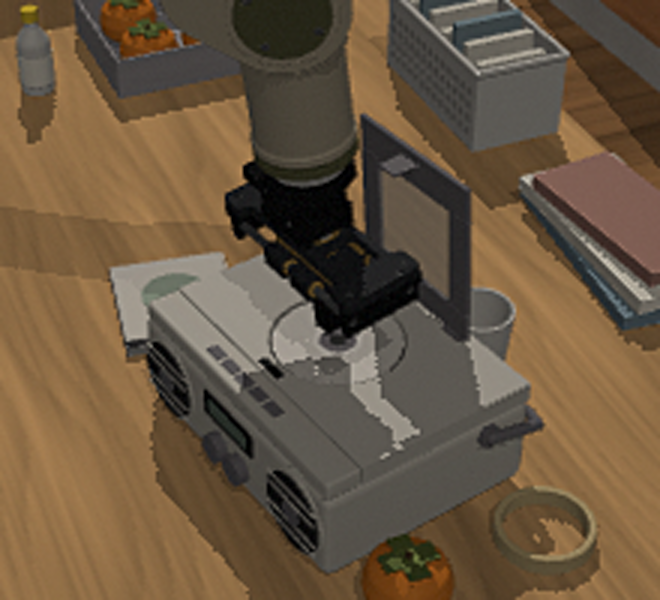

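The fingers are over the hub region (crop about 340,330) with clear space to the cover. Going straight down.

Request:
arm_command(deltas=[0,0.007,-0.001,0,0,0,0,0.014,-0.002,0,0,0,0,0.019,-0.0025,0,0,0,0,0.021,-0.003,0,0,0])

```text
time: 7.25
ee_pos: [0.5388, -0.1465, 0.1149]
eef_rot: [-0.508, 0.416, -0.478, 0.584]
ft_force: [0.1, -0.1, 0.1]
width: 0.0003
```

Request:
arm_command(deltas=[0,0.001,0,0,0,0,0,0.002,0,0,0,0,0,0.003,0,0,0,0,0,0.003,0,0,0,0])

```text
time: 7.75
ee_pos: [0.5394, -0.1465, 0.1124]
eef_rot: [-0.507, 0.416, -0.478, 0.584]
ft_force: [-2.2, 0.5, 2.4]
width: 0.0008
```

Request:
arm_command(deltas=[0,0.001,0,0,0,0,0,0.002,0,0,0,0,0,0.003,0,0,0,0,0,0.003,0,0,0,0])

```text
time: 8.25
ee_pos: [0.5398, -0.1465, 0.1097]
eef_rot: [-0.507, 0.416, -0.478, 0.584]
ft_force: [-6.0, 0.8, 9.1]
width: 0.0004
```

Request:
arm_command(deltas=[0,0.001,0,0,0,0,0,0.002,0,0,0,0,0,0.002,0,0,0,0])

```text
time: 8.62
ee_pos: [0.5399, -0.1466, 0.1091]
eef_rot: [-0.507, 0.416, -0.478, 0.584]
ft_force: [-17.1, 2.5, 28.8]
width: 0.0003
```

The disc has bottomed out: 29 N with the tip at about 108 mm. I retreat forward and up, then check.

Request:
arm_command(deltas=[0,-0.012,0,0,0,0,0,-0.03,-0.01,0,0,0,0,-0.06,-0.03,-2,0,0,0,-0.09,-0.055,-4,0,0,0,-0.12,-0.08,-6,0,0,0,-0.15,-0.1,-8,0,0,0,-0.18,-0.11,-8,0,0,0,-0.19,-0.11,-8,0,0])

```text
time: 9.62
ee_pos: [0.4077, -0.1734, 0.2817]
eef_rot: [-0.546, 0.448, -0.449, 0.548]
ft_force: [0.3, 0.4, -0.2]
width: 0.0002
```

```bash
python3 -c "
from h import *
plan(P(-.09,0,.345))
p=r.camera('side');save(p,'side4')
a=p['image'][130:350,220:440,::-1];cv2.imwrite('pics/side4c.png',cv2.resize(a,None,fx=2.7,fy=2.7,interpolation=cv2.INTER_CUBIC))
h=lambda n:print(n)
m=r.regions_of(p,'disc')
for b in m[:2]:
  e=cv2.fitEllipse(cv2.findContours(b['region'].astype('uint8'),0,1)[0][0]);print(b['conf'],b['centre'],e)
for z in(.108,.113): print(z,proj(p,P(.008,0,z)))
"
```

```text
t 9.625 p [ 0.4077 -0.1734  0.2817] q [-0.546  0.448 -0.449  0.548] f [ 0.34  0.36 -0.2 ] w 0.0002322042846895795
[-0.461 -0.188  0.679  1.847  0.117  1.44  -1.178]
[[ 0.196  0.003  0.981]
 [-0.981  0.001  0.196]
 [-0.001 -1.     0.003]]
shift [ -0.9 -63.2  44.2] mm turn [-0.2  -0.02 -0.03]
0.62 [262.7, 333.2] ((332.04656982421875, 264.3540954589844), (26.2020320892334, 43.5035514831543), 91.35748291015625)
0.53 [228.5, 361.7] ((358.822021484375, 224.48789978027344), (33.47142791748047, 70.20489501953125), 159.26437377929688)
0.108 (np.float64(264.19474129628315), np.float64(332.5541146165707))
0.113 (np.float64(262.78067546780136), np.float64(332.5743272566441))
```

View pics/side4c.png

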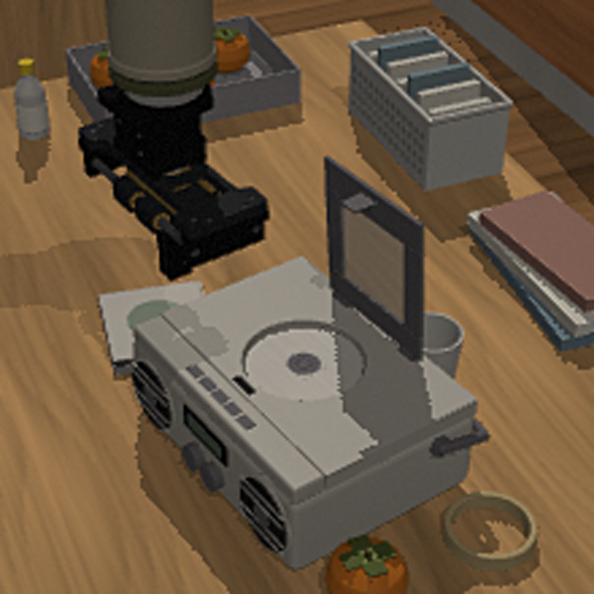

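The disc sits visibly lower in its well, with more of the rim wall showing at crop (305,330) and the ellipse matching the home height. Now over the cover.

Request:
arm_command(deltas=[0,-0.035,0.01,0,0,0,0,-0.07,0.03,0,0,0,-0.001,-0.085,0.07,0,0,0,-0.001,-0.085,0.115,0,0,0,-0.001,-0.085,0.165,0,0,0,-0.001,-0.085,0.215,0,0,0,-0.001,-0.085,0.26,0,0,0,-0.001,-0.085,0.285,0,0,0])

```text
time: 10.72
ee_pos: [0.689, -0.1145, 0.3611]
eef_rot: [0.548, -0.449, 0.446, -0.547]
ft_force: [0.2, -0.6, 0.9]
width: 0.0002
```

```bash
python3 -c "
from h import *
plan(P(.15,0,.25))
p=r.camera('side');save(p,'side5')
a=p['image'][50:350,220:520,::-1];cv2.imwrite('pics/side5c.png',cv2.resize(a,None,fx=2,fy=2,interpolation=cv2.INTER_CUBIC))
"
```

```text
t 10.725 p [ 0.689  -0.1145  0.3611] q [ 0.548 -0.449  0.446 -0.547] f [ 0.16 -0.56  0.95] w 0.00021854122933554298
[-0.298  0.559  0.728  0.989 -0.363  1.71  -1.073]
[[ 0.199 -0.004  0.98 ]
 [-0.98   0.     0.199]
 [-0.001 -1.    -0.004]]
shift [  1.7 111.2  -2.9] mm turn [ 0.23  0.13 -0.05]
```

View pics/side5c.png

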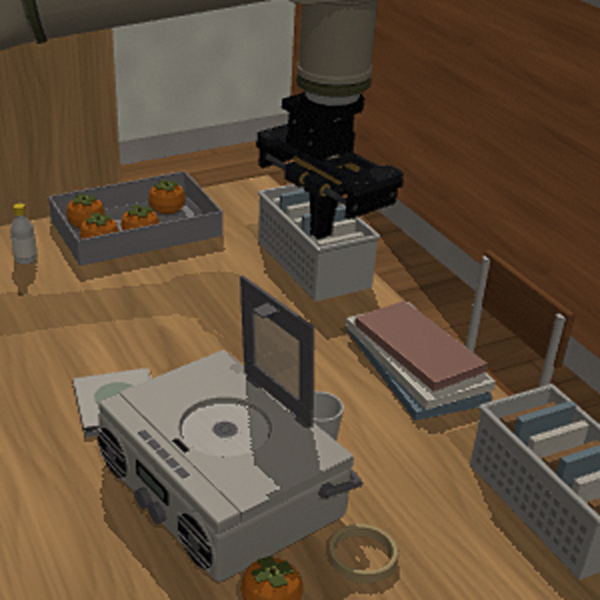

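Request:
arm_command(deltas=[0,0.02,0,0,0,0,0,0.045,0,0,0,0,0.001,0.07,0,0,0,0,0.001,0.095,0,0,0,0,0.001,0.106,-0.003,0,0,0,0.001,0.106,-0.003,0,0,0])

```text
time: 11.52
ee_pos: [0.6834, -0.1174, 0.2581]
eef_rot: [0.547, -0.449, 0.447, -0.547]
ft_force: [0.1, -0.1, 0.4]
width: 0.0003
```

```bash
python3 -c "
from h import *
s=st();A=R.from_quat(s['eef_rot']);print(A.apply([0,1,0]))
for th in (1.5,1.4,1.3,1.2,1.1,1,.9,.8,.7,.6,.5,.4,.3,.2,.1,.05,0,-.031):
    rr=.137+.028*(1.5-th)/1.5
    x=.098-rr*np.cos(th)+.003*np.sin(th)+.0095;z=.118+rr*np.sin(th)+.003*np.cos(th)
    d=A.inv().apply(P(x,0,z)-s['ee_pos'])
    print(th,round(x,4),round(z,4),(d*1000).round(1))
"
```

```text
t 11.525 p [ 0.6834 -0.1174  0.2581] q [ 0.547 -0.449  0.447 -0.547] f [ 0.09 -0.07  0.36] w 0.00033117790425653455
[-0.346  0.548  0.716  1.224 -0.35   1.493 -1.05 ]
[[ 0.197 -0.002  0.98 ]
 [-0.98   0.     0.197]
 [-0.001 -1.    -0.002]]
[-1.91168769e-03  4.27326807e-04 -9.99998081e-01]
1.5 0.1008 0.2549 [ -0.2   3.3 -46.5]
1.4 0.0869 0.2554 [ -0.2   2.8 -60.5]
1.3 0.0727 0.2544 [ -0.2   3.8 -74.6]
1.2 0.0586 0.252 [ -0.2   6.2 -88.7]
1.1 0.0446 0.2481 [  -0.2   10.2 -102.7]
1 0.031 0.2428 [  -0.2   15.5 -116.3]
0.9 0.0177 0.236 [  -0.2   22.4 -129.6]
0.8 0.0051 0.2277 [  -0.2   30.6 -142.2]
0.7 -0.0068 0.2182 [  -0.2   40.2 -154. ]
0.6 -0.0177 0.2073 [  -0.2   51.1 -165. ]
0.5 -0.0277 0.1953 [  -0.2   63.1 -174.9]
0.4 -0.0364 0.1821 [  -0.2   76.3 -183.6]
0.3 -0.0439 0.168 [  -0.2   90.4 -191.1]
0.2 -0.05 0.153 [  -0.2  105.5 -197.1]
0.1 -0.0545 0.1373 [-1.000e-01  1.212e+02 -2.016e+02]
0.05 -0.0562 0.1292 [-1.000e-01  1.292e+02 -2.033e+02]
0 -0.0575 0.121 [-1.000e-01  1.374e+02 -2.046e+02]
-0.031 -0.0581 0.1159 [-1.000e-01  1.426e+02 -2.052e+02]
```

Request:
arm_command(deltas=[0,0.001,-0.025,0,0,0,0,0.003,-0.046,0,0,0,0,0.003,-0.06,0,0,0,0,0.004,-0.075,0,0,0,0,0.006,-0.089,0,0,0,0,0.01,-0.103,0,0,0,0,0.015,-0.116,0,0,0,0,0.022,-0.13,0,0,0])

```text
time: 12.52
ee_pos: [0.5571, -0.1434, 0.2385]
eef_rot: [-0.546, 0.447, -0.449, 0.548]
ft_force: [1.9, -1.0, -0.8]
width: 0.0004
```

```bash
python3 -c "
from h import *
s=st();A=R.from_quat(s['eef_rot'])
for th in (.9,.8,.7,.6,.5,.4,.3,.2,.1,.05,0,-.031):
    rr=.137+.028*(1.5-th)/1.5
    x=.098-rr*np.cos(th)+.003*np.sin(th)+.0095;z=.118+rr*np.sin(th)+.003*np.cos(th)
    d=A.inv().apply(P(x,0,z)-s['ee_pos'])
    print(th,round(x,4),round(z,4),(d*1000).round(1))
p=r.camera('side');save(p,'side6')
a=p['image'][50:350,220:520,::-1];cv2.imwrite('pics/side6c.png',cv2.resize(a,None,fx=2,fy=2,interpolation=cv2.INTER_CUBIC))
"
```

```text
t 12.525 p [ 0.5571 -0.1434  0.2385] q [-0.546  0.447 -0.449  0.548] f [ 1.9  -0.99 -0.8 ] w 0.0003762833678844114
[-0.473  0.251  0.774  1.612 -0.18   1.349 -1.048]
[[ 0.197  0.003  0.98 ]
 [-0.98   0.     0.197]
 [ 0.    -1.     0.003]]
0.9 0.0177 0.236 [-0.9  2.6 -0.7]
0.8 0.0051 0.2277 [ -0.9  10.7 -13.3]
0.7 -0.0068 0.2182 [ -0.9  20.3 -25.2]
0.6 -0.0177 0.2073 [ -0.9  31.1 -36.2]
0.5 -0.0277 0.1953 [ -0.9  43.1 -46.2]
0.4 -0.0364 0.1821 [ -0.9  56.2 -55. ]
0.3 -0.0439 0.168 [ -0.9  70.3 -62.5]
0.2 -0.05 0.153 [ -0.9  85.3 -68.6]
0.1 -0.0545 0.1373 [ -0.9 101.  -73.3]
0.05 -0.0562 0.1292 [ -0.9 109.1 -75. ]
0 -0.0575 0.121 [ -0.9 117.3 -76.3]
-0.031 -0.0581 0.1159 [ -0.9 122.4 -76.9]
```

View pics/side6c.png

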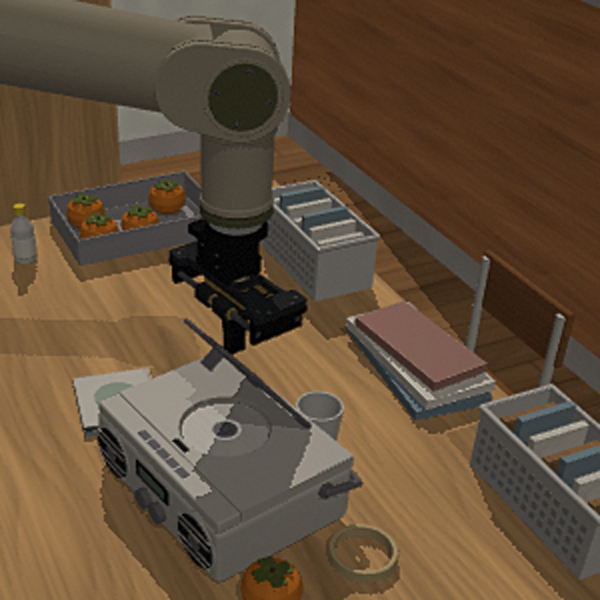

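The cover is following the finger and sits half shut, at about 0.9 rad. Continuing along the arc.

Request:
arm_command(deltas=[0,0.01,-0.013,0,0,0,0,0.02,-0.025,0,0,0,0,0.031,-0.036,0,0,0,0,0.043,-0.046,0,0,0,0,0.056,-0.055,0,0,0,0,0.07,-0.0625,0,0,0,0,0.085,-0.0685,0,0,0,0,0.101,-0.0735,0,0,0])

```text
time: 13.58
ee_pos: [0.4841, -0.1576, 0.1353]
eef_rot: [-0.547, 0.448, -0.448, 0.547]
ft_force: [1.7, 0.6, 1.9]
width: 0.0003
```

```bash
python3 -c "
from h import *
plan(P(-.060,0,.121))
p=r.camera('side');save(p,'side7')
a=p['image'][150:350,220:440,::-1];cv2.imwrite('pics/side7c.png',cv2.resize(a,None,fx=3,fy=3,interpolation=cv2.INTER_CUBIC))
"
```

```text
t 13.575 p [ 0.4841 -0.1576  0.1353] q [-0.547  0.448 -0.448  0.547] f [1.68 0.57 1.87] w 0.000287465571534646
[-0.482  0.171  0.781  1.908 -0.134  1.115 -1.022]
[[ 0.197  0.     0.98 ]
 [-0.98   0.     0.197]
 [-0.    -1.     0.   ]]
shift [-0.4 14.3 -4. ] mm turn [-0.02  0.01 -0.02]
```

View pics/side7c.png

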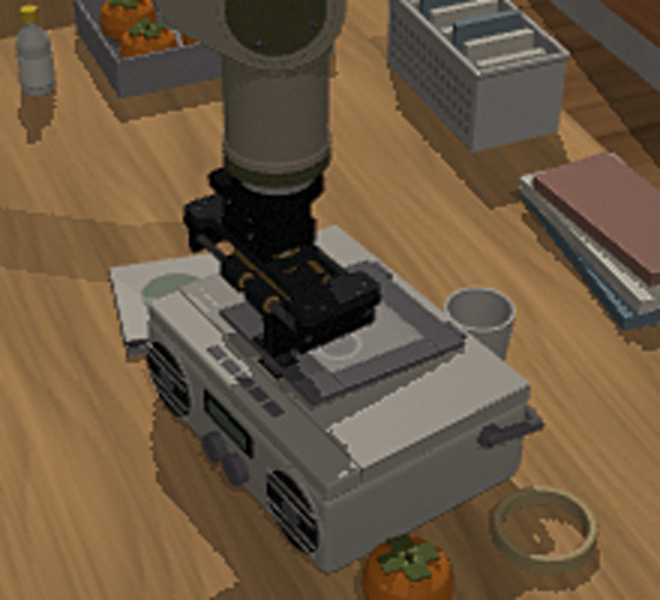

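The cover is nearly shut under the fingertip. Pressing down to the stop.

Request:
arm_command(deltas=[0,0.005,-0.002,0,0,0,0,0.01,-0.004,0,0,0,0,0.015,-0.004,0,0,0,0,0.0185,-0.004,0,0,0,0,0.019,-0.004,0,0,0])

```text
time: 14.25
ee_pos: [0.4806, -0.1584, 0.1172]
eef_rot: [-0.547, 0.448, -0.448, 0.547]
ft_force: [-0.1, -0.4, 1.4]
width: 0.0002
```

Request:
arm_command(deltas=[0,0.001,0,0,0,0,0,0.0025,0,0,0,0,0,0.0025,0,0,0,0])

```text
time: 14.62
ee_pos: [0.4807, -0.1585, 0.1163]
eef_rot: [-0.546, 0.448, -0.448, 0.547]
ft_force: [-8.3, 2.4, 24.0]
width: 0.0001
```

Request:
arm_command(deltas=[0,-0.005,0,0,0,0,0,-0.015,0,0,0,0,0,-0.04,0,0,0,0,0,-0.07,-0.03,0,0,0,0,-0.1,-0.07,0,0,0,0,-0.12,-0.09,0,0,0,0,-0.12,-0.09,0,0,0,0,-0.12,-0.09,0,0,0])

```text
time: 15.62
ee_pos: [0.3924, -0.1757, 0.2341]
eef_rot: [0.547, -0.448, 0.448, -0.547]
ft_force: [-0.1, 0.5, -0.7]
width: 0.0006
```

```bash
python3 -c "
from h import *
st()
p=r.camera('side');save(p,'side8')
q=cv2.imread('pics/side0.png')[200:380,220:440];a=p['image'][200:380,220:440,::-1];cv2.imwrite('pics/side8c.png',cv2.resize(np.hstack([q,a]),None,fx=1.8,fy=1.8,interpolation=cv2.INTER_CUBIC))
t=r.camera('top')
print(r.boxes_of(p,'cover_pad')[:1],proj(p,P(-.061,0,.121)))
for k,z in {'disc_case':.01,'persimmon_a':.03,'cup':.075,'tape_roll':.018}.items(): 
  for b in r.boxes_of(p,k)[:2]: print(k,np.round(b['centre'],1),round(b['conf'],2))
"
```

```text
t 15.625 p [ 0.3924 -0.1757  0.2341] q [ 0.547 -0.448  0.448 -0.547] f [-0.1   0.47 -0.65] w 0.0005578085094625529
[-0.525 -0.218  0.75   1.954  0.151  1.352 -1.193]
[[ 0.197 -0.001  0.98 ]
 [-0.98   0.001  0.197]
 [-0.001 -1.    -0.001]]
[{'centre': [230.8, 359.3], 'conf': 0.88}] (np.float64(269.9484178825719), np.float64(311.24786244619804))
disc_case [246.4 262.4] 0.92
persimmon_a [384.4 414.7] 0.89
persimmon_a [340.  353.6] 0.67
cup [254.8 384.1] 0.66
tape_roll [332.4 399.4] 0.93
```

View pics/side8c.png

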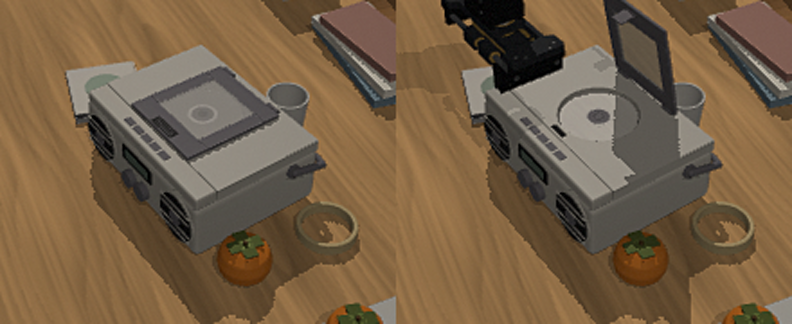

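The cover sprang open again. The press in two stages probably toggled the latch twice. The disc stays home. I'll go round again and make the last press slow, single and continuous.

Request:
arm_command(deltas=[0,-0.04,0,0,0,0,0,-0.085,0,0,0,0,0,-0.12,0.03,0,0,0,0,-0.13,0.07,0,0,0,0,-0.13,0.115,0,0,0,0,-0.13,0.165,0,0,0,0,-0.13,0.215,0,0,0,0,-0.13,0.25,0,0,0])

```text
time: 16.98
ee_pos: [0.6395, -0.1254, 0.363]
eef_rot: [0.548, -0.448, 0.447, -0.547]
ft_force: [-0.4, -0.8, 1.7]
width: 0.0003
```

```bash
python3 -c "
from h import *
plan(P(.15,0,.256))"
```

```text
t 16.975 p [ 0.6395 -0.1254  0.363 ] q [ 0.548 -0.448  0.447 -0.547] f [-0.39 -0.83  1.69] w 0.0003347328745208631
[-0.407  0.451  0.829  1.157 -0.328  1.665 -1.033]
[[ 0.199 -0.002  0.98 ]
 [-0.98  -0.     0.199]
 [-0.    -1.    -0.002]]
shift [  0.7 106.9  47.6] mm turn [ 0.13  0.14 -0.01]
```

Request:
arm_command(deltas=[0,0,0.03,0,0,0,0.001,0,0.048,0,0,0,0.001,0.02,0.048,0,0,0,0.001,0.045,0.048,0,0,0,0.001,0.07,0.048,0,0,0,0.001,0.095,0.048,0,0,0,0.001,0.106,0.048,0,0,0,0.001,0.106,0.048,0,0,0])

```text
time: 17.98
ee_pos: [0.6844, -0.1181, 0.2581]
eef_rot: [0.547, -0.448, 0.448, -0.547]
ft_force: [0.3, 0.1, 0.5]
width: 0.0004
```

```bash
cat > arc.py <<'E'
from h import *
s=st();A=R.from_quat(s['eef_rot'])
for th in (1.5,1.4,1.3,1.2,1.1,1,.9,.8,.7,.6,.5,.4,.3,.2,.1,.05,0,-.031):
    rr=.137+.028*(1.5-th)/1.5
    x=.098-rr*np.cos(th)+.003*np.sin(th)+.0095;z=.118+rr*np.sin(th)+.003*np.cos(th)
    d=A.inv().apply(P(x,0,z)-s['ee_pos'])
    print(th,round(x,4),round(z,4),(d*1000).round(1))
E
python3 arc.py
```

```text
t 17.975 p [ 0.6844 -0.1181  0.2581] q [ 0.547 -0.448  0.448 -0.547] f [0.34 0.08 0.55] w 0.0004449735009659259
[-0.383  0.57   0.79   1.224 -0.395  1.501 -1.022]
[[ 0.197 -0.001  0.98 ]
 [-0.98   0.     0.197]
 [-0.001 -1.    -0.001]]
1.5 0.1008 0.2549 [ -1.1   3.3 -47.4]
1.4 0.0869 0.2554 [ -1.1   2.9 -61.3]
1.3 0.0727 0.2544 [ -1.1   3.8 -75.4]
1.2 0.0586 0.252 [ -1.1   6.3 -89.5]
1.1 0.0446 0.2481 [  -1.2   10.2 -103.5]
1 0.031 0.2428 [  -1.2   15.5 -117.2]
0.9 0.0177 0.236 [  -1.2   22.3 -130.4]
0.8 0.0051 0.2277 [  -1.2   30.6 -143. ]
0.7 -0.0068 0.2182 [  -1.2   40.2 -154.9]
0.6 -0.0177 0.2073 [  -1.2   51.  -165.9]
0.5 -0.0277 0.1953 [  -1.2   63.1 -175.8]
0.4 -0.0364 0.1821 [  -1.1   76.3 -184.5]
0.3 -0.0439 0.168 [  -1.1   90.4 -192. ]
0.2 -0.05 0.153 [  -1.1  105.4 -198. ]
0.1 -0.0545 0.1373 [  -1.1  121.1 -202.5]
0.05 -0.0562 0.1292 [  -1.1  129.2 -204.2]
0 -0.0575 0.121 [  -1.1  137.4 -205.5]
-0.031 -0.0581 0.1159 [  -1.1  142.5 -206.1]
```

Request:
arm_command(deltas=[0,0.001,-0.025,0,0,0,-0.001,0.003,-0.047,0,0,0,-0.001,0.003,-0.061,0,0,0,-0.001,0.004,-0.075,0,0,0,-0.001,0.006,-0.089,0,0,0,-0.001,0.01,-0.103,0,0,0,-0.001,0.015,-0.117,0,0,0,-0.001,0.022,-0.13,0,0,0])

```text
time: 18.98
ee_pos: [0.5576, -0.1434, 0.2382]
eef_rot: [-0.546, 0.447, -0.449, 0.548]
ft_force: [2.9, -0.1, 0.6]
width: 0.0006
```

```bash
python3 arc.py
```

```text
t 18.975 p [ 0.5576 -0.1434  0.2382] q [-0.546  0.447 -0.449  0.548] f [ 2.91 -0.1   0.58] w 0.0006294728682151536
[-0.542  0.271  0.865  1.614 -0.212  1.352 -1.022]
[[ 0.197  0.003  0.98 ]
 [-0.98   0.001  0.197]
 [ 0.    -1.     0.003]]
1.5 0.1008 0.2549 [ -0.9 -16.4  82. ]
1.4 0.0869 0.2554 [ -0.9 -16.9  68.1]
1.3 0.0727 0.2544 [ -0.9 -16.   54. ]
1.2 0.0586 0.252 [ -0.9 -13.7  39.8]
1.1 0.0446 0.2481 [-0.9 -9.8 25.8]
1 0.031 0.2428 [-0.9 -4.5 12.1]
0.9 0.0177 0.236 [-0.9  2.3 -1.1]
0.8 0.0051 0.2277 [ -0.9  10.4 -13.8]
0.7 -0.0068 0.2182 [ -0.9  20.  -25.7]
0.6 -0.0177 0.2073 [ -0.9  30.8 -36.7]
0.5 -0.0277 0.1953 [ -0.9  42.8 -46.6]
0.4 -0.0364 0.1821 [ -0.9  55.9 -55.4]
0.3 -0.0439 0.168 [ -0.9  70.  -62.9]
0.2 -0.05 0.153 [ -0.9  85.  -69.1]
0.1 -0.0545 0.1373 [ -0.9 100.7 -73.7]
0.05 -0.0562 0.1292 [ -0.9 108.8 -75.4]
0 -0.0575 0.121 [ -0.9 117.  -76.7]
-0.031 -0.0581 0.1159 [ -0.9 122.1 -77.3]
```

Request:
arm_command(deltas=[0,0.01,-0.013,0,0,0,0,0.02,-0.025,0,0,0,0,0.031,-0.036,0,0,0,0,0.043,-0.046,0,0,0,0,0.056,-0.055,0,0,0,0,0.07,-0.063,0,0,0,0,0.08,-0.067,0,0,0,0,0.086,-0.071,0,0,0])

```text
time: 19.98
ee_pos: [0.487, -0.1569, 0.1501]
eef_rot: [-0.547, 0.448, -0.448, 0.547]
ft_force: [1.6, 1.1, 1.5]
width: 0.0001
```

```bash
python3 arc.py|tail -6; python3 -c "
from h import *
plan(P(-.060,0,.121))"|tail -1
```

```text
0.3 -0.0439 0.168 [ -0.3 -17.8   9.1]
0.2 -0.05 0.153 [-0.3 -2.8  3.1]
0.1 -0.0545 0.1373 [-0.3 12.9 -1.5]
0.05 -0.0562 0.1292 [-0.3 21.  -3.2]
0 -0.0575 0.121 [-0.3 29.2 -4.5]
-0.031 -0.0581 0.1159 [-0.3 34.3 -5.1]
shift [-0.3 29.2 -7. ] mm turn [ 0.02  0.01 -0.03]
```

Request:
arm_command(deltas=[0,0.003,-0.001,0,0,0,0,0.006,-0.002,0,0,0,0,0.009,-0.003,0,0,0,0,0.012,-0.004,0,0,0,0,0.015,-0.005,0,0,0,0,0.018,-0.006,0,0,0,0,0.0205,-0.0065,0,0,0,0,0.0225,-0.007,0,0,0])

```text
time: 20.98
ee_pos: [0.4807, -0.1583, 0.1283]
eef_rot: [-0.547, 0.448, -0.448, 0.547]
ft_force: [2.1, 0.7, 2.9]
width: 0.0005
```

Request:
arm_command(deltas=[0,0.0017,0,0,0,0,0,0.0034,0,0,0,0,0,0.0051,0,0,0,0,0,0.0068,0,0,0,0,0,0.0085,0,0,0,0,0,0.0102,0,0,0,0,0,0.0119,0,0,0,0,0,0.0136,0,0,0,0])

```text
time: 21.98
ee_pos: [0.4804, -0.1585, 0.116]
eef_rot: [-0.547, 0.449, -0.448, 0.547]
ft_force: [-14.4, 4.7, 40.8]
width: 0.0003
```

Request:
arm_command(deltas=[0,-0.003,0,0,0,0,0,-0.006,0,0,0,0,0,-0.01,0,0,0,0,0,-0.018,0,0,0,0,0,-0.03,0,0,0,0,0,-0.06,-0.02,0,0,0,0,-0.1,-0.05,0,0,0,0,-0.12,-0.08,0,0,0])

```text
time: 22.98
ee_pos: [0.4017, -0.175, 0.2369]
eef_rot: [-0.546, 0.448, -0.449, 0.547]
ft_force: [-0.1, 0.0, -0.2]
width: 0.0007
```

```bash
python3 -c "
from h import *
st()
p=r.camera('side');save(p,'side9')
q=cv2.imread('pics/side0.png')[200:380,220:440];a=p['image'][200:380,220:440,::-1];cv2.imwrite('pics/side9c.png',cv2.resize(np.hstack([q,a]),None,fx=1.8,fy=1.8,interpolation=cv2.INTER_CUBIC))
print(r.boxes_of(p,'cover_pad')[:1],proj(p,P(-.061,0,.121)))
"
```

```text
t 22.975 p [ 0.4017 -0.175   0.2369] q [-0.546  0.448 -0.449  0.547] f [-0.09  0.02 -0.22] w 0.0006661878948397994
[-0.636 -0.226  0.842  1.937  0.171  1.357 -1.217]
[[ 0.196  0.002  0.981]
 [-0.981  0.     0.196]
 [ 0.    -1.     0.002]]
[{'centre': [266.1, 337.1], 'conf': 0.75}] (np.float64(269.9484178825719), np.float64(311.24786244619804))
```

View pics/side9c.png

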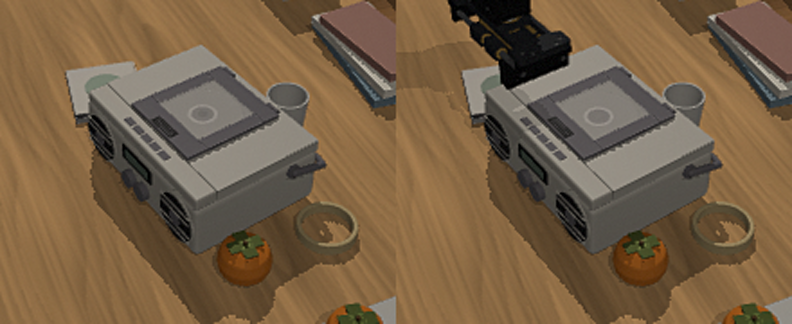

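The cover now lies shut exactly as in the first picture. I move off a little further to confirm it holds.

Request:
arm_command(deltas=[0,-0.03,0,0,0,0,0,-0.06,-0.02,0,0,0,0,-0.08,-0.03,0,0,0,0,-0.08,-0.03,0,0,0,0,-0.08,-0.03,0,0,0,0,-0.08,-0.03,0,0,0])

```text
time: 23.82
ee_pos: [0.3726, -0.1798, 0.3137]
eef_rot: [0.547, -0.448, 0.447, -0.547]
ft_force: [-0.4, 0.5, 0.2]
width: 0.0009
```

```bash
python3 -c "
from h import *
p=r.camera('side');save(p,'side10');t=r.camera('top')
o=cv2.imread('pics/side0.png');n=p['image'][...,::-1]
g=lambda a:cv2.cvtColor(np.ascontiguousarray(a),cv2.COLOR_BGR2GRAY)
for nm,x0,x1,y0,y1 in(('pad',300,325,262,280),('frontedge R',315,345,275,295),('tape',380,422,308,345),('pers',335,375,322,360),('cup',365,395,243,268)):
  T=g(o)[y0:y1,x0:x1];W=g(n)[y0-12:y1+12,x0-12:x1+12];m=cv2.matchTemplate(W,T,cv2.TM_CCOEFF_NORMED);_,v,_,l=cv2.minMaxLoc(m);print(nm,round(v,3),l[0]-12,l[1]-12)
cv2.imwrite('pics/fin.png',np.vstack([n[140:400,200:520],t['image'][150:410,250:570,::-1]]))"
```

```text
pad 0.983 0 0
frontedge R 0.976 0 0
tape 0.998 0 0
pers 0.994 0 0
cup 0.999 0 0
```

View pics/fin.png

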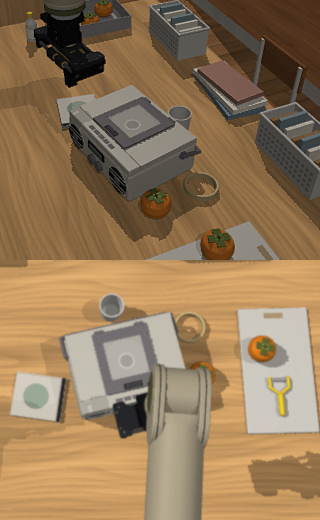

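Both views show the cover shut, the neighbouring objects unmoved and the arm clear. Handing in.

```bash
python3 -c "
from bench import r
print(r.close_job())"
```

```text
the job is handed in; nothing more can be done
None
```

The disc is pressed home and the cover is shut and latched. I handed the job in at about 24 s, with the arm clear of everything.

- **Opening:** I pressed the thumb pad to its stop at about 23 N, and the cover sprang fully open.
- **Disc:** I pressed it down about 4–5 mm until it bottomed at about 29 N. The fingertip was then at about 108 mm, and a picture matched the home height.
- **Closing:** My first attempt failed. The cover reached its stop but sprang open again, probably because pressing in two stages toggled the latch twice. I closed it a second time with one slow, continuous press, which peaked at about 41 N on the fingertips, and it stayed shut.

**Last checks:** About 1.8 s after I let go, the pad and cover edge matched the first picture with no shift. The cup, tape roll and near persimmon had not moved either. The disc case looked unmoved in the pictures but was not measured. With the cover shut, the disc's height could not be measured again. In one of these checks the network placed the pad on the cover's middle, about 26 pixels off, so I relied on the picture match instead.

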